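# Zero the transmission meter and hold the resin cell in its beam

## Robot

A 6-joint arm with a two-finger parallel gripper is mounted at the origin on the work surface. World frame = base frame: x ahead of the robot, y to its left, z up, the work surface at z = 0. Lengths are in m, angles in rad, forces in N, time in s.
With the tool pointing down it reaches from about 0.25 to 0.725 m from the base axis. Payload 9.7 kg.
Tool frame: the origin (TCP) lies on the front face of the gripper's body, between the roots of the fingers; the fingertips stand 73 mm ahead of it and the grasp point (between the pads) lies 54 mm ahead of it; z points along the fingers, y is the direction in which the jaws open and shut (so a half turn about z gives the same grasp; the last joint's range is limited). The gripper opens to 85 mm and grips with 20 to 120 N. Pads are 22 mm wide; open, the fingers measure 114 mm over their backs; the gripper's body (76 mm by 85 mm) begins 54 mm behind the grasp point. The pads swing forward as they close: fully open they stand 13 mm farther back than shut.
Start: joints at [-1.296, 0.087, 0.176, 1.66, 0, 1.571], TCP at [0.149, -0.529, 0.304] pointing down, gripper open.
Joint ranges: [-3.13, 3.13], [-0.85, 1.81], [-1.15, 1.24], [-2.2, 2.28], [-1.44, 1.52], [-3.14, 3.14]. Speed limits (rad/s): [2.22, 2.22, 2.57, 3.14, 3.14, 3.14].

## Interface

Orientations are given as a unit quaternion [x, y, z, w].
In Python, from station import * gives the robot as it stands. The module is installed in compiled form; this text tells all that it offers.
- The arm moves only by the shell command python3 -m handwheel 'ROWS'. ROWS is JSON, a list of rows, each a list of 3 entries, a list of its own where there are three numbers: the shift along the tool's x, y, z normalised to -1 to 1, where 1 is 250 mm, then the turn about the tool's z normalised to -1 to 1, where 1 is 30 degrees, then the gripper's target within -1 to 1 (fully open at 1, half-way at 0, shut at -1). A call has exactly 10 rows; each row is the pose to reach, as a shift and turn from the pose measured when the call began, along the tool's axes at that moment; what a row does not reach only later rows make up. A row lasts 1/8 s, in which the tool goes at most 62.5 mm and 10.7 degrees, less where a joint would pass 70% of its speed; a pose out of reach is approached as far as the arm can. A call with a number of a shift or a turn outside -1 to 1 is refused whole. A call with a gripper value outside its range is refused whole. The fingers move at their own pace and stop on an object; the grip force is fixed at half the most. Time passes only in rows, so rows that repeat a pose let the fingers close, or fill a call up. It gives the time, the measured TCP pose, the force and the opening at its end, in the units of the state.
- get_state(): the state, without advancing time (a new reading comes with each control period).
- snapshot(name): name is "side" or "top"; returns (picture, depth): 480x640x3 uint8, red, green, blue; 480x640 float32, m along the optical axis (not along the pixel's ray), 0 where there is no reading.
- calibration(name): a dict with "fx", "fy", "cx", "cy" (pixels), "rvec" (rotation vector, rad) and "tvec" (3), from world to camera coordinates, as OpenCV has them. Camera axes: x right, y down, z forward; pixel columns grow to the right and rows downward; lengths in m; the calibration is good to about 2 mm. A picture is of the moment at which its call begins. calibration takes no time and is no camera call.
- hand_in(): hands the job in, once; it reports no verdict.
The state is a dict: "clock": time; "joints": joint angles; "qvel": joint speeds; "tau": joint torques, N m; "position": TCP position; "eef_rot": TCP orientation; "wrist_force": force on the tool from outside, world axes, zero at the start; "torque": the same for the moment, N m; "width": finger opening in m.
Only numpy, scipy, OpenCV 4.12 (cv2) and the standard library are available. Lean on these libraries where they do the work, as an engineer would, in place of code of your own. Each camera call takes 0.05 s, during which the arm holds its last target. There are 200 camera calls.

## Task

Zero the transmission meter first: with nothing in its beam, pull the sprung slide on the lamp tower out 25 mm, to its engraved line, keep it there for two seconds, then let it spring fully home. Then take the full-height glass cell from the rack, fingers on its broad frosted faces only and never on the clear end windows, and hold it upright midway between the two lens barrels, the beam running through the middle of both end windows, touching nothing but the fingers. Finish while holding it still there, and leave the short cells and the other things on the bench where they are.

Things in the scene. Friction and masses are not known exactly. Their poses are not given: they have to be found in the camera images.
- beam_mid (a point): Mid-point of the meter's light beam, half-way between the two lens barrels, 75 mm above the table. Axes: y along the beam, towards the lamp tower (the one with the slide); -x the front, the side the slide comes out of; z up. The beam is 4 mm thick. The black barrels (30 mm diameter, 10 mm long) point at each other from the towers and leave 76 mm clear between their ends.
- meter: Transmission meter, fixed. Origin: centre of its underside, below the beam mid-point; axes as there. Aluminium base plate 100 (x) x 236 (y) mm, top 14 mm above the table; on it two grey towers, each 64 (x) x 62 (y) mm, centres 79 mm to either side, tops 105 mm above the table, inner faces 96 mm apart. The gap between them is open at the front, back and top.
- slide_tab (a point): Grip point of the meter's zero slide, 90 mm above the table, in the middle of the finger plate: an upright black plate 8 mm thick (x), 22 wide (y), reaching from 62 to 110 mm above the table, on the end of a flat blade (18 mm wide, top 68 mm above the table) from the lamp tower's front face, 52 mm behind the plate. At rest it is at -84 (x), +72 (y), +15 (z) mm from beam_mid. It pulls along -x.
- slide (a joint): How far the zero slide is drawn out, in m: 0 = home, 0.040 = end stop. A spring pulls it home when let go: 2.4 N at home, 5.4 N at 25 mm, 7.2 N at the stop. The one engraved line on the blade comes out level with the tower's face at 0.025; it is hidden inside before that.
- cell_mid (a point): Centre of the full-height glass cell with cured clear resin: block 36 mm long (x, the light path), 20 wide (y), 50 high (z), about 50 g. Its broad 36 x 50 mm faces (+y, -y) are frosted white, its narrow 20 x 50 mm ends (+x, -x) are the clear windows; either end may face the lamp. It starts upright in a well of the rack, bottom 10 mm above the table, its upper 34 mm above the rack.
- rack: Black cell rack, fixed: 180 mm long (x), 50 wide (y), 26 high; origin at the centre of its underside. Three wells 16 mm deep lie end to end along its x, 56 mm apart, each 37.5 x 21.5 mm: cells stand with their x along the rack's x, with 0.75 mm play each side, and come straight up. The full-height cell may be in any of the three.
- short_a_mid (a point): Centre of a short cell in the rack: the same 36 x 20 mm plan but only 30 mm high, so 14 mm stand above the rack's top. To be left alone.
- short_b_mid (a point): Centre of the other short cell in the rack, the same. To be left alone.
- open_tablet_edge (a point): Bystander: opened tablet, 168 (x) x 248 (y) mm, 10 mm high, lying on the table; this point is the middle of its near (-x) long edge, on the table.
- white_tablet_edge (a point): Bystander: white tablet, 128 (x) x 205 (y) mm, 10 mm high, lying on the table; this point is the middle of its near (-x) long edge, on the table.
- tape_roll: Bystander: red tape roll, a ring of 96 mm diameter and 45 mm height lying flat; origin at the centre of its underside.
- screwdriver: Bystander: screwdriver with black handle, 170 mm long, 26 mm high, lying along its x; origin under its middle.
- remote: Bystander: white remote control, 145 x 46 mm, 22 mm high, lying along its x; origin at the centre of its underside.
Not all that is in view belongs to the job. What is shaped like the part that bears cell_mid but green is not meant.

How it is judged:
On the way, in this order (a step that is already met when the one before it is completed fails the run):
1. the slide is drawn out to its line (25 mm, within 4 mm) and kept there for a second, the cell not in the beam (value of joint slide between 0.021 and 0.029 m and horizontal distance between cell_mid and beam_mid above 0.08 m), for 1 s.
2. the slide is let go and has sprung home (within 2 mm) (value of joint slide below 0.002 m and contact force between the fingers and slide below 0.2 N), for 0.2 s.
3. the full-height cell is lifted clear of the rack, held by the fingers (height (world z) of cell_mid above 0.055 m and contact force between the fingers and cell above 1 N and contact force between cell and rack below 0.1 N), for 0.2 s.
At the end, for the whole second after the job is handed in: The full-height cell is held still by the fingers, clear of the meter: centre within 6 mm of the beam sideways, 12 mm in height and 12 mm of midway between the barrels, long axis along the beam within 0.15 rad, upright within 0.12 rad; slide home within 2 mm, short cells unmoved (10 mm) (x of cell_mid in the frame of beam_mid between -0.006 and 0.006 m and y of cell_mid in the frame of beam_mid between -0.012 and 0.012 m and z of cell_mid in the frame of beam_mid between -0.012 and 0.012 m and angle between the x axis of cell_mid and the y axis of beam_mid, either way round below 0.15 rad and angle between cell_mid's own z axis and vertical below 0.12 rad and contact force between the fingers and cell above 1 N and contact force between cell and meter below 0.1 N and linear speed of cell below 0.02 m/s and value of joint slide below 0.002 m and distance of each of short_a_mid, short_b_mid from where it was at the start of the episode below 0.01 m); the arm keeps its last pose, push and grip.
It fails at once if the fingers press on a clear end window of the cell (over 0.5 N) (contact force between the fingers and cell_c1 above 0.5 N).
It fails at once if the cell is knocked against the meter (over 1 N) (contact force between cell and meter above 1 N).
It fails at once if a short cell is moved (over 15 mm) (distance of any of short_a_mid, short_b_mid from where it was at the start of the episode above 0.015 m).
It fails at once if another thing on the bench is shifted (over 30 mm) (distance of any of open_tablet_edge, white_tablet_edge, tape_roll, screwdriver, remote from where it was at the start of the episode above 0.03 m).
It also fails if it takes over 54 s, if anything falls off the work surface, if the arm or the gripper's body presses on something with over 40 N, if the wrist force passes 120 N, or if a joint passes its speed limit or range.

## Working session

There is one attempt and no reset: what is moved stays moved. The work goes in short steps, Python scripts to look and compute and a shell command to move; the robot and the scene stay as the last step left them, time stands still between calls to the robot, and variables do not carry over. Pictures are saved under pics/ and viewed, about 8 in all and at most 12, crops included, and the job is handed in when it is done.

```bash
mkdir -p pics
cat > h.py <<'E'
from station import *
import numpy as np, cv2
from scipy.spatial.transform import Rotation as R
def cam(n):
    c=calibration(n); K=np.array([[c['fx'],0,c['cx']],[0,c['fy'],c['cy']],[0,0,1]]); r=R.from_rotvec(np.ravel(c['rvec'])).as_matrix(); return K,r,np.ravel(c['tvec'])
def ray(n,u,v,z):
    K,r,t=cam(n); o=-r.T@t; d=r.T@np.linalg.solve(K,[u,v,1.]); return o+d*(z-o[2])/d[2]
def cloud(n,dep):
    K,r,t=cam(n); v,u=np.mgrid[:480,:640]; p=np.stack([(u-K[0,2])/K[0,0]*dep,(v-K[1,2])/K[1,1]*dep,dep],-1); return (p-t)@r
def proj(n,p):
    K,r,t=cam(n); q=K@(r@np.asarray(p)+t); return q[:2]/q[2]
def save(f,im): cv2.imwrite('pics/'+f,im[...,::-1])
E
python3 - <<'E'
from h import *
for n in('top','side'):
    p,d=snapshot(n); save(n+'0.png',p); np.save(n+'0.npy',d); K,r,t=cam(n); print(n,-r.T@t,r[2],K[0,0])
s=get_state(); print(s)
E
```

```text
top [0.50582444 0.01213196 0.87735865] [ 0.09064008 -0.00352659 -0.99587747] 481.4294958549944
side [ 0.42579736 -0.45752011  0.57764521] [ 0.22366373  0.68046059 -0.69781654] 441.3694958297125
{'clock': 0.1, 'joints': array([-1.29600586e+00,  8.74109683e-02,  1.75211825e-01,  1.65982938e+00,
       -5.91463327e-06,  1.57079770e+00]), 'qvel': array([ 3.01809589e-03,  1.45060538e-03,  6.52884995e-04,  7.39015681e-04,
       -1.05886997e-03, -4.70896551e-05]), 'tau': array([ 6.85458290e-04, -5.21561587e+01,  4.65653229e+01,  1.58926053e-02,
        4.71930548e-06, -1.07734442e-05]), 'position': array([ 0.14920372, -0.52924143,  0.30324989]), 'eef_rot': array([ 9.90576020e-01,  1.36962657e-01, -8.73129393e-05, -6.09888444e-04]), 'wrist_force': array([-0.52378863, -0.21468812,  0.06594545]), 'torque': array([0.01508251, 0.0135287 , 0.03235256]), 'width': 0.08527442025203785}
```

View pics/top0.png

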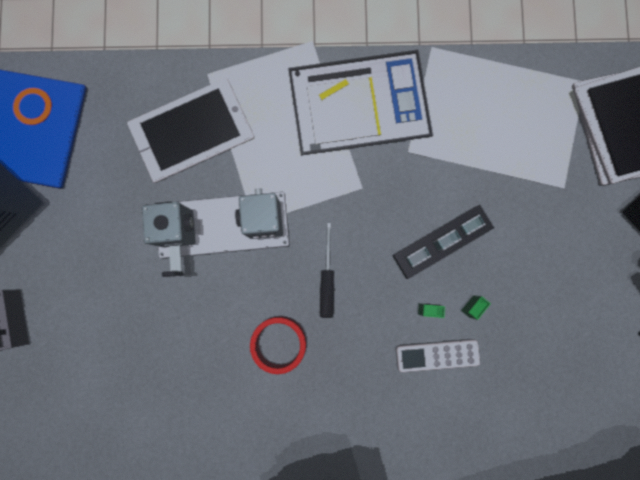

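View pics/side0.png

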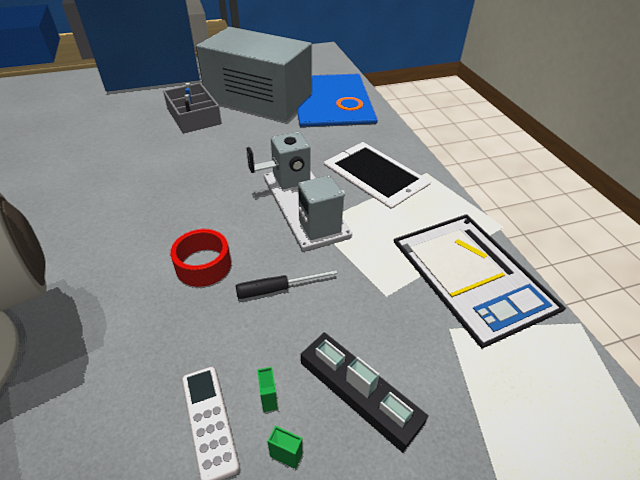

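Top view: the meter lies at (160–288, 190–280), lamp tower left at (168,222), with its slide plate at (173,273). The rack runs from (400,268) to (487,215), and its cells are at (420,256), (449,239) and (473,225). Candidates for the cell: side-view pixels (330,352), (363,376) and (396,408), plus the green blocks at (267,390) and (285,447), which are decoys. The middle one looks tallest. I'll measure it and check a crop.

Run:
```python
from h import *
A={}
for n in('top','side'):
    im=cv2.imread(f'pics/{n}0.png')[...,::-1]; d=np.load(n+'0.npy'); P=cloud(n,d); A[n]=(im,P)
    X,Y,Z=P[...,0],P[...,1],P[...,2]; ok=d>0
    # tower tops
    m=ok&(Z>.095)&(Z<.113)&(X>.3)&(X<.65)&(Y>0)&(Y<.42)
    k,l,s,c=cv2.connectedComponentsWithStats(m.astype(np.uint8))
    for i in range(1,k):
        if s[i,4]>40:
            q=P[l==i]; print(n,'hi',s[i,4],q.mean(0).round(4),cv2.minAreaRect(q[:,:2].astype(np.float32)*1000))
    # rack region
    m=ok&(Z>.016)&(Z<.08)&(X>.35)&(X<.6)&(Y<-.1)&(Y>-.36)
    k,l,s,c=cv2.connectedComponentsWithStats(m.astype(np.uint8))
    for i in range(1,k):
        if s[i,4]>300:
            q=P[l==i]; print(n,'rack',s[i,4],q.mean(0).round(4),cv2.minAreaRect(q[:,:2].astype(np.float32)*1000))
            h=q[q[:,2]>.036]; 
            m2=(l==i)&(Z>.034); k2,l2,s2,c2=cv2.connectedComponentsWithStats(m2.astype(np.uint8))
            for j in range(1,k2):
                if s2[j,4]>15: w=P[l2==j]; print('   cell',s2[j,4],c2[j],w.mean(0).round(4),np.percentile(w[:,2],[50,95]).round(4))
    if n=='side':
        save('crop.png',cv2.resize(np.hstack([im[320:460,290:440],im[110:250,230:380]]),None,fx=2.6,fy=2.6,interpolation=2))
```

```text
top hi 1462 [0.6184 0.1129 0.1029] ((619.053955078125, 113.31288146972656), (64.60405731201172, 62.48616409301758), 4.509490489959717)
top hi 1515 [0.6073 0.2689 0.1031] ((607.9835205078125, 270.733642578125), (64.23826599121094, 63.32207107543945), 4.114583969116211)
top hi 86 [0.5248 0.2558 0.1064] ((524.9791259765625, 256.75994873046875), (8.952008247375488, 22.269996643066406), 4.550206184387207)
top rack 2206 [ 0.5642 -0.1901  0.0298] ((576.0017700195312, -206.3841552734375), (50.148189544677734, 180.03192138671875), 29.165334701538086)
   cell 37 [470.02702703 229.64864865] [ 0.5939 -0.2491  0.0376] [0.0382 0.0395]
   cell 297 [447.76094276 239.64309764] [ 0.5756 -0.2052  0.053 ] [0.0531 0.0593]
   cell 96 [418.625      256.61458333] [ 0.5481 -0.1572  0.0375] [0.0374 0.0401]
top rack 384 [ 0.4594 -0.2546  0.0403] ((459.0318603515625, -256.3367004394531), (21.20347023010254, 36.46247482299805), 48.58327865600586)
   cell 310 [478.75806452 307.14516129] [ 0.4592 -0.2561  0.0439] [0.0435 0.0495]
top rack 303 [ 0.4551 -0.1766  0.0424] ((454.8056640625, -178.13943481445312), (36.536
[... 959 characters left out ...]
 0.0518] [0.0534 0.0597]
   cell 129 [389.86821705 407.51162791] [ 0.5931 -0.253   0.0375] [0.0378 0.0404]
side rack 3806 [ 0.3733 -0.1978  0.0195] ((372.9957580566406, -190.23887634277344), (44.70232391357422, 143.26034545898438), 3.213557004928589)
side rack 600 [ 0.4523 -0.1821  0.0413] ((452.7899475097656, -177.86717224121094), (37.49626541137695, 19.995798110961914), 84.19168090820312)
   cell 498 [266.67269076 382.98192771] [ 0.4526 -0.1793  0.0447] [0.044  0.0502]
side rack 900 [ 0.4567 -0.2583  0.0406] ((457.0472412109375, -255.94236755371094), (20.991199493408203, 36.59308624267578), 49.49108123779297)
   cell 714 [285.01960784 441.32773109] [ 0.4569 -0.2567  0.0446] [0.044  0.0502]
```

View pics/crop.png

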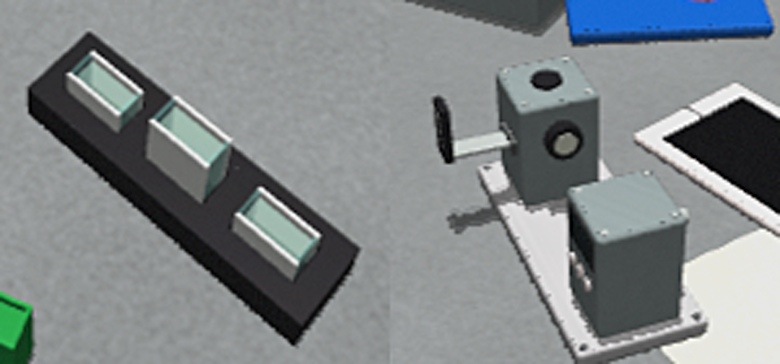

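The crop shows the middle cell standing clearly taller, with tops at 60 mm against 40 mm. That makes the full-height cell the one at side pixel (363,376), top pixel (448,240). The slide plate is at (440,130) in the crop. Next I'll head for a point above the slide.

```bash
cat >> h.py <<'E'
BM=np.array([.6125,.1918]); MX=np.array([.9974,.0715]); MY=np.array([-.0715,.9974])
def go(x,y,z,psi=None):
    s=get_state(); r=R.from_quat(s['eef_rot']); M=r.as_matrix(); cur=np.degrees(np.arctan2(M[1,0],M[0,0]))
    e=M.T@(np.array([x,y,z])-s['position'])/.25
    t=0 if psi is None else -((psi-cur+180)%360-180)/30
    print('t',round(s['clock'],2),'pos',s['position'].round(4),'psi',cur.round(2),'tilt',M[:,2].round(3),'w',round(s['width'],4),'F',s['wrist_force'].round(1),'j6',s['joints'][5].round(2)); print('shift',e.round(3),'turn',round(t,3))
E
python3 - <<'E'
from h import *
t=BM-.085*MX+.072*MY; print(t)
go(*t,.25,94.1)
E
```

```text
[0.522573  0.2575353]
t 0.1 pos [ 0.1492 -0.5292  0.3032] psi 15.74 tilt [-0.     0.001 -1.   ] w 0.0853 F [-0.5 -0.2  0.1] j6 1.57
shift [ 2.291 -2.624  0.216] turn -2.612
```

```bash
python3 -m handwheel '[[[0.1,-0.12,0],-0.1,0.3],[[0.25,-0.29,0],-0.25,0],[[0.4,-0.46,0],-0.4,0],[[0.55,-0.64,0],-0.6,0],[[0.7,-0.82,0],-0.75,0],[[0.85,-0.98,0],-0.87,0],[[0.87,-1,0],-0.87,0],[[0.87,-1,0],-0.87,0],[[0.87,-1,0],-0.87,0],[[0.87,-1,0],-0.87,0]]'
python3 -c "
from h import *
go(.5226,.2575,.25,94.1)"
```

```text
clock: 1.35
position: [0.2903, -0.2305, 0.3034]
eef_rot: [0.934, 0.356, -0.0, -0.001]
wrist_force: [-0.5, -0.7, 0.3]
width: 0.0425
t 1.35 pos [ 0.2903 -0.2305  0.3034] psi 41.72 tilt [-0.001  0.001 -1.   ] w 0.0425 F [-0.5 -0.7  0.3] j6 1.74
shift [ 1.993 -0.838  0.216] turn -1.746
```

```bash
python3 -m handwheel '[[[0.2,-0.08,0],-0.2,0],[[0.4,-0.17,0],-0.4,0],[[0.6,-0.25,0],-0.6,0],[[0.8,-0.34,0],-0.8,0],[[1,-0.42,0],-0.9,0],[[1,-0.42,0],-0.9,0],[[1,-0.42,0],-0.9,0],[[1,-0.42,0],-0.9,0],[[1,-0.42,0],-0.9,0],[[1,-0.42,0],-0.9,0]]'
python3 -c "
from h import *
go(.5226,.2575,.25,94.1)"
```

```text
clock: 2.6
position: [0.4069, 0.0136, 0.3038]
eef_rot: [0.826, 0.564, 0.0, -0.001]
wrist_force: [0.3, 0.7, -0.6]
width: 0.0425
t 2.6 pos [0.4069 0.0136 0.3038] psi 68.64 tilt [-0.     0.001 -1.   ] w 0.0425 F [ 0.3  0.7 -0.6] j6 1.98
shift [1.077 0.076 0.216] turn -0.849
```

```bash
python3 -m handwheel '[[[0.2,0,0],-0.2,0],[[0.4,0,0],-0.4,0],[[0.6,0.03,0.05],-0.6,0],[[0.8,0.05,0.1],-0.8,0],[[1,0.07,0.15],-0.85,0],[[1,0.076,0.216],-0.85,0],[[1,0.076,0.216],-0.85,0],[[1,0.076,0.216],-0.85,0],[[1,0.076,0.216],-0.85,0],[[1,0.076,0.216],-0.85,0]]'
python3 - <<'E'
from h import *
go(.5226,.2575,.144,94.1)
im,d=snapshot('side'); im2,d2=snapshot('top')
P=cloud('side',d);m=(d>0)&(P[...,2]>.095)&(P[...,2]<.113)&(abs(P[...,0]-.523)<.025)&(abs(P[...,1]-.257)<.03)
print(P[m].mean(0) if m.any() else 0)
save('s1.png',cv2.resize(np.hstack([im[60:260,190:390],im2[170:300,110:310][:130].repeat(1,0) if 0 else cv2.resize(im2[170:300,110:240],(200,200))]),None,fx=2,fy=2))
E
```

```text
clock: 3.85
position: [0.5157, 0.2391, 0.2509]
eef_rot: [0.681, 0.732, 0.001, -0.0]
wrist_force: [0.3, -0.5, -0.3]
width: 0.0426
t 3.85 pos [0.5157 0.2391 0.2509] psi 94.1 tilt [ 0.001  0.002 -1.   ] w 0.0426 F [ 0.3 -0.5 -0.3] j6 1.93
shift [0.071 0.032 0.428] turn -0.0
[0.52218285 0.25291097 0.10431248]
```

View pics/s1.png

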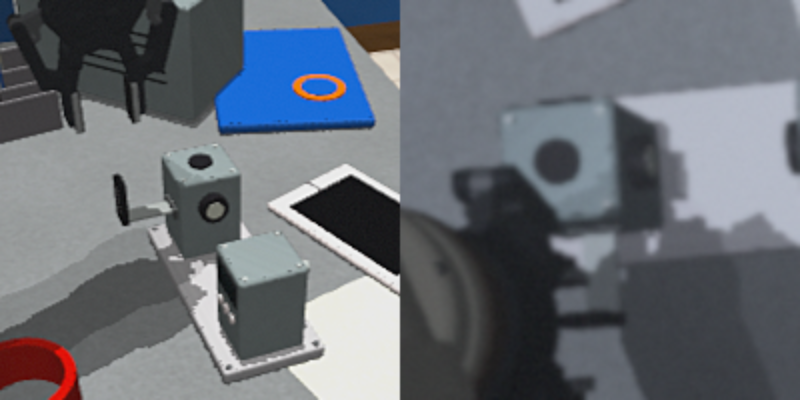

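The side crop shows the fingers above and astride the plate (at (120,200)), clear of the tower. Descend, then close.

```bash
python3 -m handwheel '[[[0.071,0.032,0],0,0],[[0.071,0.032,0.05],0,0],[[0.071,0.032,0.1],0,0],[[0.071,0.032,0.16],0,0],[[0.071,0.032,0.22],0,0],[[0.071,0.032,0.28],0,0],[[0.071,0.032,0.34],0,0],[[0.071,0.032,0.4],0,0],[[0.071,0.032,0.416],0,0],[[0.071,0.032,0.416],0,0]]'
python3 - <<'E'
from h import *
go(.5226,.2575,.147,94.1)
im,d=snapshot('side'); save('s2.png',cv2.resize(im[60:260,190:390],None,fx=2.5,fy=2.5))
E
```

```text
clock: 5.2
position: [0.5224, 0.2578, 0.1465]
eef_rot: [0.681, 0.732, 0.001, -0.001]
wrist_force: [-0.4, 0.2, 0.2]
width: 0.0431
t 5.2 pos [0.5224 0.2578 0.1465] psi 94.11 tilt [ 0.     0.002 -1.   ] w 0.0431 F [-0.4  0.2  0.2] j6 1.96
shift [-0.001  0.001 -0.002] turn 0.0
```

View pics/s2.png

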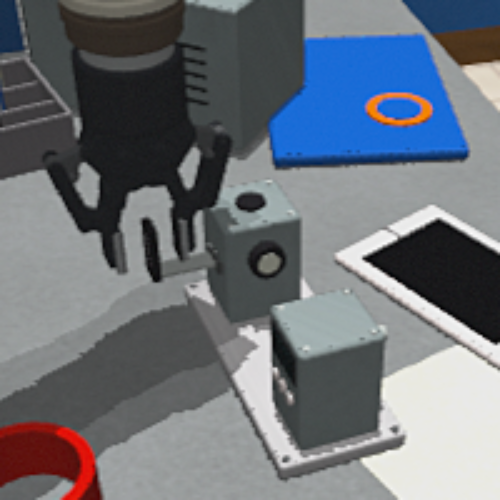

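The plate is between the fingers (at (150,250)). Close and see.

```bash
python3 -m handwheel '[[[0,0,0],0,-0.5],[[0,0,0],0,-1],[[0,0,0],0,-1],[[0,0,0],0,-1],[[0,0,0],0,-1],[[0,0,0],0,-1],[[0,0,0],0,-1],[[0,0,0],0,-1],[[0,0,0],0,-1],[[0,0,0],0,-1]]'
python3 - <<'E'
from h import *
go(.5226,.2575,.147,94.1)
im,d=snapshot('side'); save('s3.png',cv2.resize(im[100:220,220:340],None,fx=4,fy=4,interpolation=2))
P=cloud('side',d);m=(d>0)&(P[...,2]>.072)&(P[...,2]<.11)
E
```

```text
clock: 6.5
position: [0.5229, 0.258, 0.1476]
eef_rot: [0.681, 0.732, 0.002, -0.0]
wrist_force: [2.7, -0.1, 7.6]
width: 0.007
t 6.5 pos [0.5229 0.258  0.1476] psi 94.12 tilt [ 0.002  0.002 -1.   ] w 0.007 F [ 2.7 -0.1  7.6] j6 1.96
shift [-0.002 -0.001  0.002] turn 0.001
```

```bash
python3 -m handwheel '[[[0,-0.016,0],0,-1],[[0,-0.032,0],0,-1],[[0,-0.048,0],0,-1],[[0,-0.064,0],0,-1],[[0,-0.08,0],0,-1],[[0,-0.096,0],0,-1],[[0,-0.096,0],0,-1],[[0,-0.096,0],0,-1],[[0,-0.096,0],0,-1],[[0,-0.096,0],0,-1]]'
python3 - <<'E'
from h import *
go(.5226,.2575,.147,94.1)
im,d=snapshot('side'); save('s4.png',cv2.resize(im[110:220,220:340],None,fx=5,fy=5,interpolation=2))
s=get_state(); print((s['position'][:2]-BM)@MX, s['wrist_force'][:2]@MX)
E
```

```text
clock: 7.8
position: [0.4991, 0.2561, 0.1476]
eef_rot: [0.681, 0.732, 0.002, 0.0]
wrist_force: [5.0, -1.9, 2.3]
width: 0.0075
t 7.8 pos [0.4991 0.2561 0.1476] psi 94.11 tilt [ 0.003  0.002 -1.   ] w 0.0075 F [ 5.  -1.9  2.3] j6 1.97
shift [-0.001  0.094  0.003] turn 0.0
-0.10849854586856836 5.338230864059253
```

View pics/s4.png

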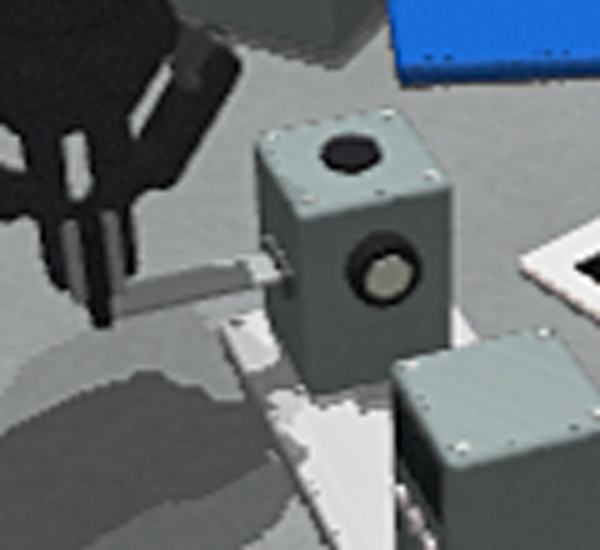

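The image shows the plate gripped and drawn out. I can't make out the line at the tower face, near (270,260) in the crop. Kinematics give 24.5 mm and the spring force (5.3 N) agrees. Hold for 2 s.

```bash
for i in 1 2; do python3 -m handwheel '[[[0,-0.001,0],0,-1],[[0,-0.001,0],0,-1],[[0,-0.001,0],0,-1],[[0,-0.001,0],0,-1],[[0,-0.001,0],0,-1],[[0,-0.001,0],0,-1],[[0,-0.001,0],0,-1],[[0,-0.001,0],0,-1],[[0,-0.001,0],0,-1],[[0,-0.001,0],0,-1]]'; done
python3 - <<'E'
from h import *
t=BM-.083*MX+.072*MY;go(*t,.147,94.1)
im,d=snapshot('side');save('s5.png',cv2.resize(im[110:220,220:340],None,fx=5,fy=5,interpolation=2))
s=get_state(); print((s['position'][:2]-BM)@MX, s['wrist_force'][:2]@MX)
E
```

```text
clock: 9.1
position: [0.4989, 0.2561, 0.1476]
eef_rot: [0.681, 0.732, 0.002, 0.0]
wrist_force: [5.6, -1.3, 1.6]
width: 0.0074
clock: 10.35
position: [0.4988, 0.2561, 0.1476]
eef_rot: [0.681, 0.732, 0.002, 0.0]
wrist_force: [5.6, -1.7, 1.2]
width: 0.007
t 10.35 pos [0.4988 0.2561 0.1476] psi 94.1 tilt [ 0.003  0.002 -1.   ] w 0.007 F [ 5.6 -1.7  1.2] j6 1.97
shift [-0.001  0.103  0.003] turn 0.0
-0.10880347563068919 5.188103403998056
```

```bash
python3 -m handwheel '[[[0,0.03,0],0,-1],[[0,0.06,0],0,-1],[[0,0.09,0],0,-1],[[0,0.095,0],0,-1],[[0,0.095,0],0,-1],[[0,0.095,0],0,-0.5],[[0,0.095,0],0,0],[[0,0.095,0],0,0],[[0,0.095,0],0,0],[[0,0.095,0],0,0]]'
python3 - <<'E'
from h import *
go(.5226,.2575,.25,94.1)
im,d=snapshot('side');save('s6.png',cv2.resize(im[110:220,220:340],None,fx=5,fy=5,interpolation=2))
E
```

```text
clock: 11.65
position: [0.5224, 0.2578, 0.1477]
eef_rot: [0.681, 0.732, 0.002, 0.0]
wrist_force: [-0.1, 0.2, 0.0]
width: 0.0427
t 11.65 pos [0.5224 0.2578 0.1477] psi 94.1 tilt [ 0.003  0.002 -1.   ] w 0.0427 F [-0.1  0.2  0. ] j6 1.96
shift [-0.     0.002 -0.409] turn 0.0
```

View pics/s6.png

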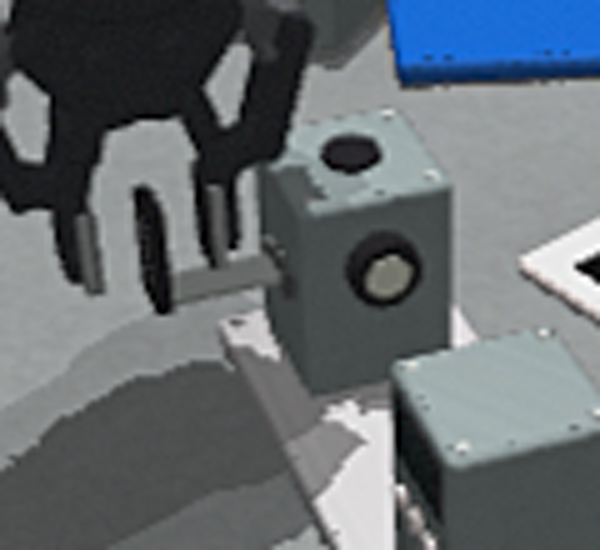

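The plate stands free between the open fingers, with the slide home. Raise, then go to the rack.

```bash
python3 -m handwheel '[[[0,0,-0.1],0,0],[[0,0,-0.25],0,0],[[0,0,-0.4],0,0],[[-0.05,0,-0.5],0,0],[[-0.2,0,-0.5],-0.2,0],[[-0.4,0,-0.5],-0.4,0],[[-0.6,0,-0.5],-0.6,0],[[-0.8,0,-0.5],-0.8,0],[[-0.95,0,-0.5],-0.84,0],[[-0.95,0,-0.5],-0.84,0]]'
python3 - <<'E'
from h import *
go(.5752,-.2058,.22,119.2)
E
```

```text
clock: 12.95
position: [0.539, 0.0185, 0.2723]
eef_rot: [0.507, 0.862, 0.002, 0.001]
wrist_force: [0.2, -0.8, -0.6]
width: 0.0427
t 12.95 pos [0.539  0.0185 0.2723] psi 119.12 tilt [ 0.003  0.002 -1.   ] w 0.0427 F [ 0.2 -0.8 -0.6] j6 1.1
shift [-0.854 -0.311  0.208] turn -0.003
```

```bash
python3 -m handwheel '[[[-0.15,-0.05,0],0,0],[[-0.3,-0.11,0],0,0],[[-0.45,-0.16,0],0,0],[[-0.6,-0.22,0],0,0],[[-0.75,-0.27,0.05],0,0],[[-0.854,-0.311,0.1],0,0],[[-0.854,-0.311,0.2],0,0],[[-0.854,-0.311,0.208],0,0],[[-0.854,-0.311,0.208],0,0],[[-0.854,-0.311,0.208],0,0]]'
python3 - <<'E'
from h import *
im,d=snapshot('side');save('s7.png',cv2.resize(im[250:480,240:480],None,fx=2.5,fy=2.5,interpolation=2))
P=cloud('side',d);m=(d>0)&(P[...,2]>.045)&(P[...,2]<.065)&(abs(P[...,0]-.575)<.04)&(abs(P[...,1]+.206)<.04)
q=P[m];print(m.sum(),q.mean(0),cv2.minAreaRect(q[:,:2].astype(np.float32)*1000))
d0=np.load('side0.npy');P=cloud('side',d0);m=(d0>0)&(P[...,2]>.045)&(P[...,2]<.065)&(abs(P[...,0]-.575)<.04)&(abs(P[...,1]+.206)<.04)
q=P[m];print(cv2.minAreaRect(q[:,:2].astype(np.float32)*1000))
d0=np.load('top0.npy');P=cloud('top',d0);m=(d0>0)&(P[...,2]>.045)&(P[...,2]<.065)&(abs(P[...,0]-.575)<.04)&(abs(P[...,1]+.206)<.04)
q=P[m];print(cv2.minAreaRect(q[:,:2].astype(np.float32)*1000))
go(.5752,-.2058,.1,119.2)
E
```

```text
clock: 14.2
position: [0.5756, -0.2053, 0.2213]
eef_rot: [0.506, 0.862, 0.002, 0.002]
wrist_force: [-0.4, -0.8, 0.5]
width: 0.0426
571 [ 0.57362402 -0.20688759  0.05457873] ((574.108154296875, -206.00367736816406), (21.290691375732422, 36.28677749633789), 29.4476318359375)
((574.2665405273438, -205.73101806640625), (22.1818904876709, 36.49368667602539), 30.288101196289062)
((576.2089233398438, -206.34483337402344), (20.079090118408203, 37.14112854003906), 29.407197952270508)
t 14.25 pos [ 0.5756 -0.2054  0.2212] psi 119.15 tilt [ 0.005  0.001 -1.   ] w 0.0425 F [0.4 0.2 0.3] j6 0.72
shift [-0.    -0.005  0.485] turn -0.002
```

View pics/s7.png

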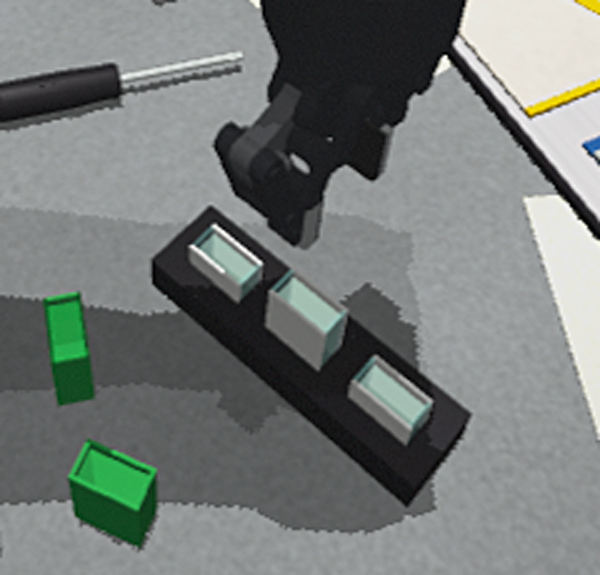

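The fingers stand over the tall middle cell (at (305,320)), and all three cells and the rack are undisturbed. Descend to TCP height 0.104 and close.

```bash
python3 -m handwheel '[[[0,-0.003,0.1],0,0],[[0,-0.003,0.2],0,0],[[0,-0.003,0.3],0,0],[[0,-0.003,0.38],0,0],[[0,-0.003,0.43],0,0],[[0,-0.003,0.469],0,0],[[0,-0.003,0.469],0,0],[[0,-0.003,0.469],0,0],[[0,-0.003,0.469],0,0],[[0,-0.003,0.469],0,0]]' && python3 -m handwheel '[[[0,0,0],0,-0.3],[[0,0,0],0,-0.5],[[0,0,0],0,-0.7],[[0,0,0],0,-1],[[0,0,0],0,-1],[[0,0,0],0,-1],[[0,0,0],0,-1],[[0,0,0],0,-1],[[0,0,0],0,-1],[[0,0,0],0,-1]]'
python3 - <<'E'
from h import *
go(.5752,-.2058,.25,119.2)
im,d=snapshot('side');save('s8.png',cv2.resize(im[250:480,240:480],None,fx=2.5,fy=2.5,interpolation=2))
E
```

```text
clock: 15.5
position: [0.5757, -0.2057, 0.1044]
eef_rot: [0.506, 0.862, 0.002, 0.002]
wrist_force: [0.6, 0.1, 1.1]
width: 0.0425
clock: 16.75
position: [0.5757, -0.2058, 0.1046]
eef_rot: [0.506, 0.862, 0.002, 0.002]
wrist_force: [-1.6, -0.8, 4.9]
width: 0.0187
t 16.75 pos [ 0.5757 -0.2058  0.1046] psi 119.15 tilt [ 0.006  0.001 -1.   ] w 0.0187 F [-1.6 -0.8  4.9] j6 0.72
shift [-0.     0.001 -0.581] turn -0.002
```

View pics/s8.png

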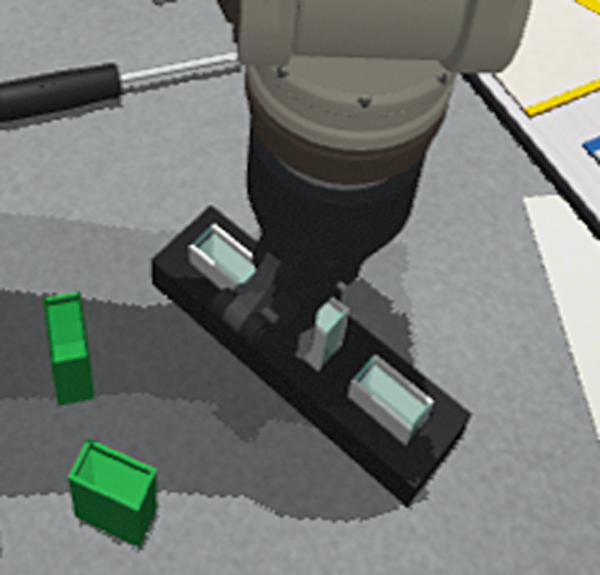

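The fingers grip the frosted faces of the tall cell (at (322,335)), and the short cells haven't moved. Lift straight up.

```bash
python3 -m handwheel '[[[0,0,-0.02],0,-1],[[0,0,-0.06],0,-1],[[0,0,-0.11],0,-1],[[0,0,-0.18],0,-1],[[0,0,-0.26],0,-1],[[0,0,-0.35],0,-1],[[0,0,-0.44],0,-1],[[0,0,-0.52],0,-1],[[0,0,-0.6],0,-1],[[0,0,-0.6],0,-1]]'
python3 - <<'E'
from h import *
go(*BM,.25,94.1)
E
```

```text
clock: 18.05
position: [0.5753, -0.2061, 0.2572]
eef_rot: [0.506, 0.862, 0.002, 0.004]
wrist_force: [-0.2, -0.0, -1.2]
width: 0.019
t 18.05 pos [ 0.5753 -0.2061  0.2572] psi 119.15 tilt [ 0.009 -0.    -1.   ] w 0.019 F [-0.2 -0.  -1.2] j6 0.72
shift [1.317 0.905 0.03 ] turn 0.835
```

```bash
python3 -m handwheel '[[[0.05,0.03,0],0.05,-1],[[0.15,0.1,0],0.15,-1],[[0.27,0.18,0],0.28,-1],[[0.4,0.27,0],0.4,-1],[[0.53,0.36,0],0.52,-1],[[0.66,0.45,0],0.65,-1],[[0.79,0.54,0],0.75,-1],[[0.9,0.62,0],0.835,-1],[[0.95,0.65,0],0.835,-1],[[0.95,0.65,0],0.835,-1]]'
python3 - <<'E'
from h import *
go(*BM,.25,94.1)
E
```

```text
clock: 19.3
position: [0.6014, 0.0809, 0.2569]
eef_rot: [0.681, 0.733, 0.003, 0.003]
wrist_force: [0.1, -0.3, 0.0]
width: 0.019
t 19.3 pos [0.6014 0.0809 0.2569] psi 94.21 tilt [ 0.009 -0.    -1.   ] w 0.019 F [ 0.1 -0.3  0. ] j6 1.63
shift [0.439 0.077 0.028] turn 0.004
```

```bash
python3 -m handwheel '[[[0.05,0.01,0],0,-1],[[0.12,0.02,0],0,-1],[[0.2,0.04,0],0,-1],[[0.28,0.05,0],0,-1],[[0.36,0.07,0.01],0,-1],[[0.42,0.077,0.028],0,-1],[[0.439,0.077,0.028],0,-1],[[0.439,0.077,0.028],0,-1],[[0.439,0.077,0.028],0,-1],[[0.439,0.077,0.028],0,-1]]'
python3 - <<'E'
from h import *
go(*BM,.144,94.1)
im,d=snapshot('side');save('s9.png',cv2.resize(im[40:260,190:410],None,fx=2.7,fy=2.7,interpolation=2))
u=proj('side',[*BM,.181]);print(u)
E
```

```text
clock: 20.55
position: [0.6126, 0.1912, 0.2502]
eef_rot: [0.681, 0.732, 0.003, 0.003]
wrist_force: [0.0, -0.0, -0.8]
width: 0.0189
t 20.55 pos [0.6126 0.1912 0.2502] psi 94.17 tilt [ 0.009 -0.001 -1.   ] w 0.0189 F [ 0.  -0.  -0.8] j6 1.8
shift [ 0.003 -0.004  0.425] turn 0.002
[304.35406623 125.91679265]
```

View pics/s9.png

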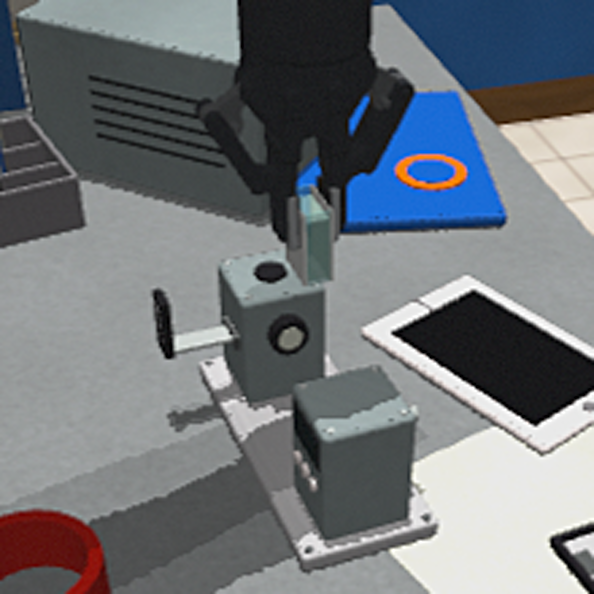

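The side crop shows the cell upright in the fingers, held on the frosted faces, above the gap between the towers. The slide is home. Lower it slowly, straight down.

```bash
python3 -m handwheel '[[[0.003,0.002,0.03],0,-1],[[0.003,0.002,0.08],0,-1],[[0.003,0.002,0.14],0,-1],[[0.003,0.002,0.2],0,-1],[[0.003,0.002,0.26],0,-1],[[0.003,0.002,0.32],0,-1],[[0.003,0.002,0.37],0,-1],[[0.003,0.002,0.405],0,-1],[[0.003,0.002,0.422],0,-1],[[0.003,0.002,0.422],0,-1]]'
python3 - <<'E'
from h import *
go(.613,.192,.1446,94.1)
im,d=snapshot('side');save('s10.png',cv2.resize(im[90:260,220:390],None,fx=3.5,fy=3.5,interpolation=2))
im2,d2=snapshot('top')
P=cloud('side',d); X,Y,Z=P[...,0],P[...,1],P[...,2]
for c in([.6190,.1133],[.6080,.2707]):
    m=(d>0)&(abs(Z-.104)<.006)&(np.hypot(X-c[0],Y-c[1])<.05)&(abs((P[...,:2]-c)@MY)<.036); print(m.sum(),cv2.minAreaRect(P[m][:,:2].astype(np.float32)*1000))
m=(d>0)&(abs((P[...,:2]-BM)@MY)<.022)&(abs((P[...,:2]-BM)@MX)<.014)&(Z>.04)&(Z<.103)
q=P[m]; print(m.sum(), q.min(0),q.max(0), np.c_[(q[:,:2]-BM)@MX,(q[:,:2]-BM)@MY,q[:,2]-.075].min(0),np.c_[(q[:,:2]-BM)@MX,(q[:,:2]-BM)@MY,q[:,2]-.075].max(0))
E
```

```text
clock: 21.85
position: [0.614, 0.192, 0.1447]
eef_rot: [0.681, 0.732, 0.003, 0.003]
wrist_force: [0.2, 0.5, -0.7]
width: 0.0189
t 21.85 pos [0.614  0.192  0.1447] psi 94.18 tilt [ 0.009 -0.    -1.   ] w 0.0189 F [ 0.2  0.5 -0.7] j6 1.8
shift [ 0.    -0.004  0.   ] turn 0.003
894 ((617.633544921875, 113.40033721923828), (64.58599853515625, 63.048187255859375), 4.595461845397949)
100 ((603.4614868164062, 251.84814453125), (35.70048141479492, 55.3842887878418), 44.162654876708984)
250 [0.59958955 0.17198286 0.04897567] [0.62602763 0.21167041 0.10238738] [-0.01376982 -0.01952791 -0.02602433] [0.01288147 0.01935745 0.02738738]
```

View pics/s10.png

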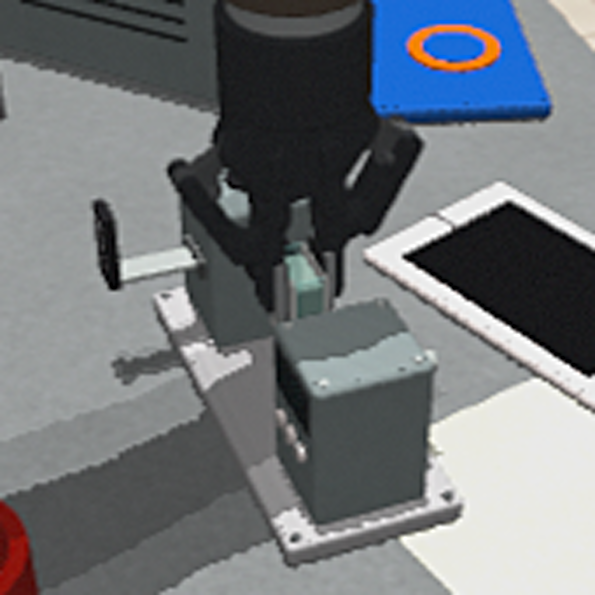

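The cell hangs upright in the gap, and the slide is home. The visible cell spans y ±19.5 mm and z −26 to +27 mm about the beam midpoint. Nudge it 1 mm sideways, settle, and check.

```bash
python3 -m handwheel '[[[0,-0.003,0],0,-1],[[0,-0.006,0],0,-1],[[0,-0.006,0],0,-1],[[0,-0.006,0],0,-1],[[0,-0.006,0],0,-1],[[0,-0.006,0],0,-1],[[0,-0.006,0],0,-1],[[0,-0.006,0],0,-1],[[0,-0.006,0],0,-1],[[0,-0.006,0],0,-1]]'
python3 - <<'E'
from h import *
go(.6125,.192,.1446,94.1)
im,d=snapshot('side'); d0=np.load('side0.npy')
for n,(u,v) in dict(a=(330,352),b=(390,407)).items():
    s=np.s_[v-20:v+20,u-20:u+20]; P,Q=cloud('side',d)[s],cloud('side',d0)[s]; f=lambda P:P[(P[...,2]>.033)&(P[...,2]<.044)].mean(0).round(4)
    print(n,f(P),f(Q))
hand_in()
E
```

```text
clock: 23.2
position: [0.6127, 0.192, 0.1452]
eef_rot: [0.681, 0.732, 0.003, 0.004]
wrist_force: [0.4, -1.1, -0.8]
width: 0.019
t 23.2 pos [0.6127 0.192  0.1452] psi 94.18 tilt [ 0.01 -0.   -1.  ] w 0.019 F [ 0.4 -1.1 -0.8] j6 1.8
shift [ 0.    -0.001  0.002] turn 0.003
a [ 0.5469 -0.1571  0.0362] [ 0.5468 -0.1573  0.0363]
b [ 0.601  -0.2543  0.0363] [ 0.6004 -0.2533  0.0362]
the job is handed in; nothing more can be done
```

I zeroed the meter, took the full-height cell from the middle well by its frosted faces, and handed in at 23 s with it held still at the beam midpoint. No verdict was reported.

- **Zeroing:** I drew the slide out to about 24.5 mm. Arm position and spring force (5.2–5.3 N) agree on that. I held it there for 2.5 s, eased it back and let go; the picture showed it home. I never made out the engraved line itself, so the distance rests on those two readings.
- **Cell:** Arm readings put it within about 1 mm of the beam sideways and in height, within 1° along the beam and about 0.01 rad off upright. Before a final 1 mm sideways nudge, the side camera saw it centred to about 1 mm along and in height.
- **Camera disagreement:** The two cameras differ by about 2 mm in x, so the sideways figure is less certain than the others, though well inside the 6 mm limit.
- **Bench:** The short cells read within about 1 mm of where they started. I did not measure the other things on the bench again; the arm moved well above them and no unexpected forces showed.

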